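# Third hand at the whetstone holder

### The job

The whetstone lies loose in its wooden holder and has to be clamped before the knife is sharpened. Pick up the slotted metal clamp jaw by its grip rib, lower it over the two threaded studs of the holder with its lip towards the stone until it lies flat on the wood, then, still holding it, slide it along so that its lip pushes the stone against the sprung end stop with about 10 N, which drives the stop about halfway in and never to the end of its travel. Push only with the jaw, leave everything else on the worktop where it is, and finish while still holding the jaw flat and pressed like this, so that somebody else can put on the wing nuts.

Things in the scene. Friction and masses are not known exactly. Their poses are not given: they have to be found in the camera images.
- holder: Wooden base of the whetstone holder, 380 x 124 mm, fixed. Origin: centre of its underside; +x along its length from the clamp end (two studs) to the end with the stop block (x = 155 to 187 mm, 26 mm high). Flat wooden top at z = 22 mm. Two rails, 6 mm high, at y = +-36 mm, x = -5 to 145 mm, keep the stone straight.
- studs (a point): Point on the wood midway between the two upright threaded studs of the holder, at x = -120, y = 0, z = 22 mm in the holder's frame, axes as the holder's. The studs, 8 mm thick with a tapered nose, stand 40 mm either side of it along y and rise 30 mm above the wood.
- end_stop: Sprung end stop: steel bar 10 x 62 x 20 mm in front of the stop block. Origin: lower edge of its face to the stone, at x = 129, y = 0, z = 23.5 mm in the holder's frame when at rest; axes as the holder's. It gives way along +x by at most 16 mm, spring 1.25 N per mm, no preload: 8 mm in (x = 137 mm) is 10 N.
- whetstone: Whetstone, 180 x 60 x 30 mm, dark lower and pale upper layer, about 0.45 kg, loose on the base between the rails, its x axis along the holder's x, its far end 2 to 9 mm short of the end stop at first. Origin: centre of its underside; ends at x = +-90 mm. Its friction takes a few newtons, so the tool feels more force than the end stop gets.
- clamp_jaw: Loose dark steel clamp jaw, about 0.22 kg, flat on the worktop, rib up. Origin: centre of the plate's underside; +x towards its lip. Plate 100 (x) x 112 (y) x 6 mm. Lip at the front edge, 60 mm wide, 20 mm high. Two closed slots along x, 11 mm wide, 62 mm long, centred at x = -9, y = +-40 mm. Over the studs its origin can slide from x = -138 to -84 mm in the holder's frame.
- jaw_face (a point): Centre of the rubber face of the jaw's lip, at x = 50, y = 0, z = 12.5 mm in the jaw's frame; axes as the jaw's. Lower the jaw with it near x = -74 mm in the holder's frame, clear of the stone; with the stone pushing the stop 8 mm in, it is at x = -43 mm.
- jaw_grip (a point): Place to pinch on the jaw's upright grip rib: x = -10, y = 0, z = 20 mm in the jaw's frame, 14 mm above the plate's top; axes as the jaw's; close the fingers along y. The rib is 12 mm thick (y), 46 mm long (x = -33 to 13 mm), its top at z = 29.5 mm.
- tumbler: Bystander: drinking glass upside down, 81 mm across, 91 mm high; origin centre of its underside.
- onion: Bystander: onion, 82 mm across, 94 mm high; origin centre of its underside.
- knife: Bystander: kitchen knife lying near the front edge, blade 185 mm, handle 120 mm long; origin where handle and blade meet, blade along +x.
- scissors: Bystander: scissors, 199 x 87 mm, lying flat; origin at the centre.
- wing_nut_a: Bystander: small steel wing nut, 35 mm across the wings; origin centre of its underside.
- wing_nut_b: Bystander: the other wing nut, same shape and size.

How it is judged (in metres and radians):
On the way:
1. The jaw, held by the fingers, lies flat on the wood over both studs, lip towards the stone, not yet pressing the end stop (under 3 N) (z of clamp_jaw in the frame of holder between 0.019 and 0.0245 m and y of clamp_jaw in the frame of holder between -0.006 and 0.006 m and x of clamp_jaw in the frame of holder between -0.152 and -0.072 m and angle between clamp_jaw's own z axis and vertical below 0.04 rad and angle between the x axis of clamp_jaw and the x axis of holder, either way round below 0.08 rad and x of jaw_face in the frame of holder above -0.105 m and contact force between the fingers and clamp_jaw above 1 N and contact force between whetstone and end_stop below 3 N), for 0.2 s.
At the end, for the whole second after the job is handed in: Through the last second, still held: the jaw lies flat over both studs (within 2.5 mm, 0.04 rad), fingers on it, and its lip pushes the stone, straight and flat on the wood, against the end stop with 7 to 13 N (stop 5.6 to 10.4 mm in); robot touches neither stone nor stop; all at rest (z of clamp_jaw in the frame of holder between 0.019 and 0.0245 m and y of clamp_jaw in the frame of holder between -0.006 and 0.006 m and x of clamp_jaw in the frame of holder between -0.152 and -0.072 m and angle between clamp_jaw's own z axis and vertical below 0.04 rad and angle between the x axis of clamp_jaw and the x axis of holder, either way round below 0.08 rad and x of jaw_face in the frame of holder above -0.105 m and contact force between the fingers and clamp_jaw above 1 N and contact force between whetstone and end_stop between 7 and 13 N and contact force between clamp_jaw and whetstone above 5 N and contact force between the arm and whetstone below 0.5 N and contact force between the arm and end_stop below 0.5 N and z of whetstone in the frame of holder below 0.026 m and angle between the x axis of whetstone and the x axis of holder, either way round below 0.07 rad and linear speed of each of clamp_jaw, whetstone below 0.01 m/s); the arm keeps its last pose, push and grip.
It fails at once if The end stop is driven to the end of its travel (more than 15 mm in) (x of end_stop in the frame of holder above 0.144 m).
It fails at once if The whetstone is lifted off the holder (z of whetstone in the frame of holder above 0.036 m).
It fails at once if A bystander is moved by more than 30 mm (distance of any of tumbler, onion, knife, scissors, wing_nut_a, wing_nut_b from where it was at the start of the episode above 0.03 m).
It also fails if it takes over 51 s, if anything falls off the work surface, if the arm or the gripper's body presses on something with over 40 N, if the wrist force passes 120 N, or if a joint passes its speed limit or range.

### The arm

A 6-joint arm with a two-finger parallel gripper is mounted at the origin on a cart in front of the work surface, level with it; the furniture and walls round the work are solid. World frame = base frame: x ahead of the robot, y to its left, z up, the work surface at z = 0. Lengths are in mm, angles in rad, forces in N, time in s.
With the tool pointing down it reaches from about 350 to 775 mm from the base axis. Payload 7.3 kg.
Tool frame: the origin (TCP) lies at the very end of the fingers, on their centre line; the grasp point (between the pads) lies 19 mm behind it; z points along the fingers, y is the line along which they close (so a half turn about z gives the same grasp; the last joint's range is limited). The gripper opens to 92 mm and grips with 3 to 60 N. Pads are 19 mm wide; open, the fingers measure 130 mm over their backs; the gripper's body (75 mm by 190 mm) begins 47 mm behind the grasp point.
Start: joints at [1.059, 0.342, 1.524, -0, 1.275, -0.146], TCP at [187.779, 490.293, 190.141] pointing down, gripper open.
Joint ranges: [-2.53, 2.53], [-0.77, 2.02], [0.04, 2.7], [-1, 4.14], [0.28, 2.66], [-3.11, 3.11]. Speed limits (rad/s): [2.57, 2.57, 3.14, 3.14, 3.14, 3.14].

### API

Orientations are given as [roll, pitch, yaw] about the fixed x, y, z axes, in that order (R = Rz(yaw) Ry(pitch) Rx(roll)).
In Python, from plant import bot gives the robot as it stands.
- The arm moves only by the tool send_rows, never from a script. Its argument "rows" is a list of rows, each an object of numbers: "x", "y", "z": the shift along the tool's x, y, z in units of 0.2 m (1.0 is 0.2 m); "ax", "ay", "az": the turn, a rotation vector about the tool's x, y, z in units of 60 degrees (1.0 is 60 degrees); "jaw": the opening, from -1 (shut) to 1 (fully open), so that 0 is half open. In form: [{"x": .., "y": .., "z": .., "ax": .., "ay": .., "az": .., "jaw": ..}, ...]. A call has exactly 10 rows; each row is the pose to reach, as a shift and turn from the pose commanded when the call began, along the tool's axes at that moment; what a row does not reach only later rows make up. A row lasts 1/8 s, in which the tool goes at most 62.5 mm and 10.7 degrees, less where a joint would pass 70% of its speed; a pose out of reach is approached as far as the arm can. A call with a number of a shift or a turn outside -1 to 1 is refused whole. A call with a gripper value outside its range is refused whole. The fingers move at their own pace and stop on an object; the grip force is fixed at half the most. Time passes only in rows, so rows that repeat a pose let the fingers close, or fill a call up. It gives the time, the measured TCP pose, the force, the opening and the grip force at its end, in the units of the state.
- bot.get_obs(): the state, without advancing time (a new reading comes with each control period).
- bot.capture(name): name is "scene" or "top"; returns (picture, depth): 384x512x3 uint8, red, green, blue; 384x512 float32, mm along the optical axis (not along the pixel's ray), 0 where there is no reading.
- bot.camera_model(name): a dict with "vertical_fov" (degrees; the focal length in pixels is half the picture's height over the tangent of half this angle, whatever the lens; pixels are square), "cx", "cy" (the principal point, pixels), "R" (3x3) and "t" (3): a world point X has camera coordinates R X + t. Camera axes: x right, y down, z forward; pixel columns grow to the right and rows downward; lengths in mm; the calibration is good to about 2 mm. A picture is of the moment at which its call begins. camera_model takes no time and is no camera call.
- bot.close_job(): hands the job in; it is judged then, once.
The state is a dict: "time": time; "joint_positions": joint angles; "dq": joint speeds; "tau": joint torques, N m; "tool_pos": TCP position; "tcp_rot": TCP orientation; "contact_force": force on the tool from outside, world axes, zero at the start; "moment": the same for the moment, N m; "grip_width": finger opening in mm; "finger_force": force on a finger pad.
Only numpy, scipy, OpenCV 4.12 (cv2) and the standard library are available. Lean on these libraries where they do the work, as an engineer would, in place of code of your own. Each camera call takes 0.05 s, during which the arm holds its last target. There are 200 camera calls.

## Working session

There is one attempt and no reset: what is moved stays moved. The work goes in short steps, Python scripts to look and compute and a tool call to move; the robot and the scene stay as the last step left them, time stands still between calls to the robot, and variables do not carry over. Pictures are saved under pics/ and viewed, at most 10 in all, crops included, and the job is handed in when it is done.

Besides the shell and the picture viewer there is one more tool, called after ">>>" by a JSON object that holds its "fn" and its "kwargs". send_rows: Moves the arm, as the interface text tells. Its arguments: {"type":"object","properties":{"rows":{"type":"array","items":{"type":"object","properties":{"x":{"type":"number","minimum":-1,"maximum":1},"y":{"type":"number","minimum":-1,"maximum":1},"z":{"type":"number","minimum":-1,"maximum":1},"ax":{"type":"number","minimum":-1,"maximum":1},"ay":{"type":"number","minimum":-1,"maximum":1},"az":{"type":"number","minimum":-1,"maximum":1},"jaw":{"type":"number"}}}}},"required":["rows"]}

```bash
mkdir -p pics
cat > h.py <<'E'
import numpy as np, cv2
from plant import bot
def cap(n):
    im,d=bot.capture(n); m=bot.camera_model(n); return im,d,m
def world(d,m):
    h,w=d.shape; f=h/2/np.tan(np.radians(m["vertical_fov"])/2)
    u,v=np.meshgrid(np.arange(w),np.arange(h))
    P=np.dstack([(u-m["cx"])/f*d,(v-m["cy"])/f*d,d])-np.array(m["t"])
    return P@np.array(m["R"])
def proj(X,m,h=384):
    f=h/2/np.tan(np.radians(m["vertical_fov"])/2)
    c=np.array(m["R"])@np.array(X)+np.array(m["t"]); return c[0]/c[2]*f+m["cx"],c[1]/c[2]*f+m["cy"]
E
python3 - <<'E'
from h import *
for n in("scene","top"):
    im,d,m=cap(n); np.savez(n,im=im,d=d,W=world(d,m))
    cv2.imwrite(f"pics/{n}0.png",cv2.resize(im[...,::-1],(800,600)))
    print(n,{k:np.round(v,3).tolist() for k,v in m.items()})
o=bot.get_obs();print(o)
E
```

```text
scene {'vertical_fov': 57.55, 'cx': 254.396, 'cy': 187.838, 'R': [[0.776, -0.631, 0.023], [-0.306, -0.408, -0.86], [0.552, 0.66, -0.509]], 't': [-435.888, 212.102, 637.587]}
top {'vertical_fov': 43.204, 'cx': 257.367, 'cy': 193.895, 'R': [[-0.005, -1.0, 0.014], [-0.994, 0.004, -0.109], [0.108, -0.015, -0.994]], 't': [-26.138, 542.066, 1345.44]}
{'time': 0.1, 'joint_positions': array([ 1.05900477e+00,  3.42658768e-01,  1.52489578e+00, -1.03903792e-05,
        1.27539291e+00, -1.45995432e-01]), 'dq': array([-0.00123066, -0.00127113, -0.00328518, -0.00145632,  0.00139043,
        0.00072058]), 'tau': array([ 1.62297372e-03, -4.32000732e+01, -2.44696409e+01,  7.18243048e-02,
        5.26265090e-02, -4.78786205e-05]), 'tool_pos': array([187.57168309, 489.92179421, 189.52049481]), 'tcp_rot': array([-3.14025082e+00, -1.87262839e-04,  2.77579943e+00]), 'contact_force': array([ 0.89832111, -0.93948053, -0.09051533]), 'moment': array([ 0.0101834 , -0.00272752, -0.02710565]), 'finger_force': 0.0, 'grip_width': 91.63639441950959}
```

View pics/top0.png

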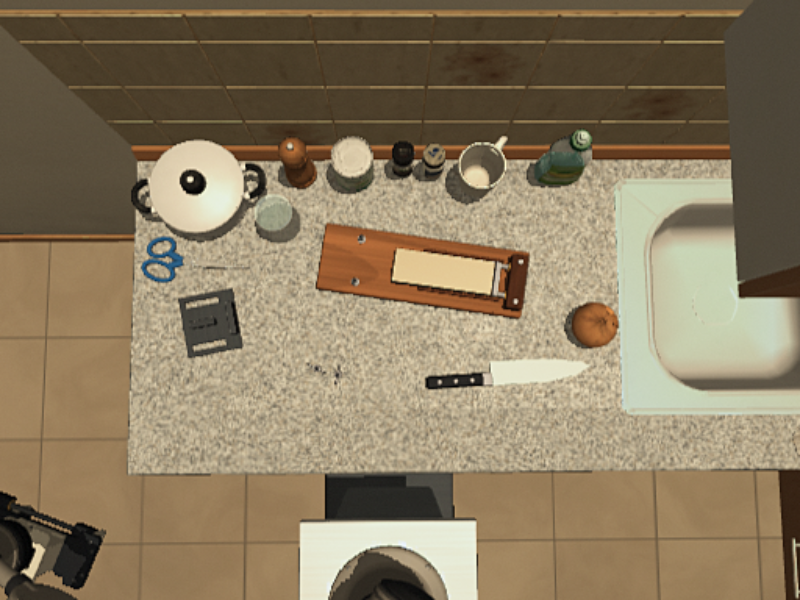

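View pics/scene0.png

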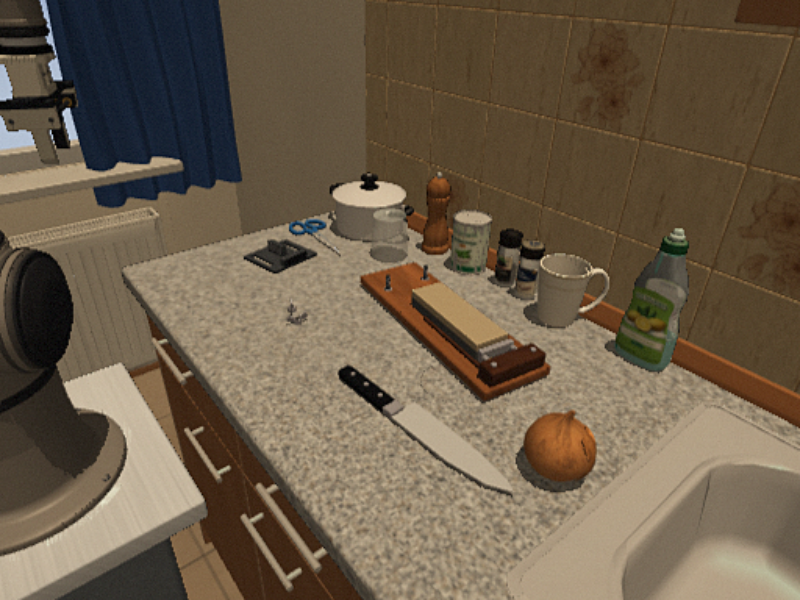

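The top view shows the jaw at about (210,322) with its lip to the right, the holder centred at (423,270) with studs at (361,239) and (355,282), and the stop on the right. The scene view confirms this. The tumbler at (274,217) and the nuts at (325,370) are nearby.

```bash
cat > meas.py <<'E'
from h import *
def rect(P):
    (c,s,a)=cv2.minAreaRect(P[:,:2].astype(np.float32)); return np.round(c,1),np.round(s,1),round(a,2)
def big(mask):
    n,l,st,_=cv2.connectedComponentsWithStats(mask.astype(np.uint8)); return l==1+np.argmax(st[1:,4])
im,d,m=cap("top"); W=world(d,m); k=512/800
np.savez("topm",im=im,d=d,W=W)
def roi(x0,y0,x1,y1):
    r=np.zeros(d.shape,bool); r[int(y0*k):int(y1*k),int(x0*k):int(x1*k)]=1; return r
Z=W[...,2]; print("table z",np.median(Z[roi(250,400,420,450)]))
# holder: wood colour or anything raised in roi
hr=roi(305,215,540,330); hsv=cv2.cvtColor(im,cv2.COLOR_RGB2HSV)
hm=big(hr&(Z>12)); print("holder",rect(W[hm]),"wood z",np.median(Z[hm&(Z<35)]))
st=big(hr&(Z>46)&roi(385,230,505,310)); print("stone",rect(W[st]),np.median(Z[st]))
for r in((350,228,372,250),(344,270,367,293)):
    q=roi(*r)&(Z>32); print("stud",q.sum(),W[q].mean(0).round(1) if q.any() else None, [(W[q]).max(0).round(1),W[q].min(0).round(1)] if q.any() else 0)
jr=roi(165,280,250,365); dark=big(jr&(hsv[...,2]<95)); print("jaw dark",rect(W[dark]))
jm=big(jr&(Z>4)); print("jaw z",rect(W[jm]),np.median(Z[jm]))
for lo in(12,20):
  q=jr&(Z>lo); n,l,s,_=cv2.connectedComponentsWithStats(q.astype(np.uint8))
  for i in range(1,n):
    if s[i,4]>8: print("raised",lo,s[i,4],rect(W[l==i]),W[l==i].mean(0).round(1))
for n,r in(("top",(150,200,560,400)),):
    a,b,c,e=[int(v*k) for v in r]; cv2.imwrite("pics/crop0.png",cv2.resize(im[b:e,a:c,::-1],None,fx=3,fy=3,interpolation=cv2.INTER_CUBIC))
E
python3 meas.py
```

```text
table z -0.8724960311055053
holder (array([528.3, -54.7]), array([379.7, 281.7]), 81.4) wood z 21.67850132217937
stone (array([506. , -94.8]), array([190.5, 247.6]), 82.25) 51.45556296767849
stud 8 [662.   45.8  46.3] [array([667.6,  48.3,  56.2]), array([659.8,  42.6,  34.6])]
stud 7 [583.1  57.6  42.4] [array([587.1,  60. ,  53. ]), array([580.8,  54.3,  34.5])]
jaw dark (array([489. , 185.3]), array([411.8, 133.2]), 81.52)
jaw z (array([490.9, 187.7]), array([417.3, 135.8]), 81.46) 7.504424514703756
raised 12 123 (array([450.2, 153.3]), array([339.7,  51.3]), 61.9) [518.5 280.3  30.7]
raised 12 85 (array([461.2, 171. ]), array([383.4,  28.3]), 73.37) [507.7 328.8  43.4]
raised 20 23 (array([539.4, 286.6]), array([18. , 13.1]), 18.81) [538.6 286.5  22. ]
raised 20 31 (array([509.1, 279.7]), array([35.3, 14.8]), 11.41) [507.6 279.5  22.3]
raised 20 79 (array([460.7, 171.2]), array([383.4,  27.3]), 73.37) [507.6 329.4  45.5]
```

View pics/crop0.png

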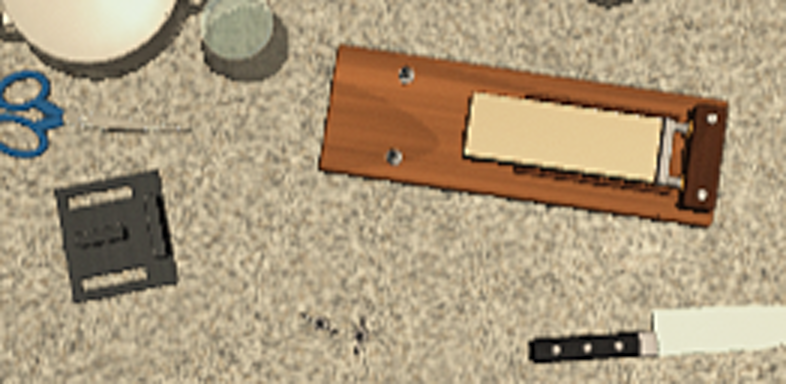

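```bash
cat > meas2.py <<'E'
from h import *
z=np.load("topm.npz"); im,d,W=z["im"],z["d"],z["W"]; m=bot.camera_model("top"); k=512/800
hsv=cv2.cvtColor(im,cv2.COLOR_RGB2HSV); Z=np.where(d>0,W[...,2],0)
R=np.array(m["R"]);t=np.array(m["t"]);f=192/np.tan(np.radians(m["vertical_fov"])/2); C=-R.T@t
def ray(uv,zp):
    uv=np.atleast_2d(uv).astype(float); r=np.c_[(uv[:,0]-m["cx"])/f,(uv[:,1]-m["cy"])/f,np.ones(len(uv))]@R
    return C[:2]+r[:,:2]*((zp-C[2])/r[:,2])[:,None]
def roi(x0,y0,x1,y1):
    r=np.zeros(d.shape,bool); r[int(y0*k):int(y1*k),int(x0*k):int(x1*k)]=1; return r
def big(mask):
    n,l,st,_=cv2.connectedComponentsWithStats(mask.astype(np.uint8)); return l==1+np.argmax(st[1:,4])
def rect(mask,zp):
    v,u=np.nonzero(mask); P=ray(np.c_[u,v],zp); (c,s,a)=cv2.minAreaRect(P.astype(np.float32)); return np.round(c,1),np.round(s,1),round(a,2)
print("cam",C.round(0))
H,S,V=cv2.split(hsv)
hm=roi(305,215,540,330)
wood=big(cv2.morphologyEx((hm&(H<15)&(S>110)).astype(np.uint8),cv2.MORPH_OPEN,np.ones((3,3)))>0); print("holder",rect(wood,22))
st=big(hm&(S<130)&(V>170)&(H>12)&roi(385,240,496,300)); print("stone",rect(st,52),np.median(Z[st]))
jm=big(roi(165,280,250,365)&(V<90)); print("jaw",rect(jm,6), "V",np.median(V[jm]))
for n,r in(("stud+x",(352,230,370,248)),("stud-x",(346,273,364,291))):
    q=roi(*r)&(S<110); v,u=np.nonzero(q); print(n,q.sum(),"px",u.mean(),v.mean(),ray([u.mean(),v.mean()],52).round(1),ray([u.mean(),v.mean()],37).round(1),"Zmax",Z[q].max())
q=roi(170,285,250,360)&(Z>16)&(V<90); n,l,s,_=cv2.connectedComponentsWithStats(q.astype(np.uint8))
for i in range(1,n):
    if s[i,4]>8: print("raised",s[i,4],rect(l==i,25),np.percentile(Z[l==i],90))
# slots: bright inside jaw
fill=cv2.convexHull(np.argwhere(jm)[:,::-1].astype(np.int32)); M=np.zeros(d.shape,np.uint8); cv2.fillConvexPoly(M,fill,1)
q=cv2.erode(M,np.ones((3,3)))>0; q&=V>100; n,l,s,c=cv2.connectedComponentsWithStats(q.astype(np.uint8))
for i in range(1,n):
    if s[i,4]>20: print("slot",s[i,4],rect(l==i,3))
E
python3 meas2.py
```

```text
cam [ 393.   -9. 1397.]
holder (array([603.7, -66.2]), array([379.2, 124.5]), 81.41)
stone (array([ 598.2, -101.9]), array([177.8,  59.3]), 81.73) 51.366487317174915
jaw (array([510.1, 323.6]), array([110.6, 101.1]), 11.11) V 69.0
stud+x 24 px 231.0 152.70833333333334 [[656.4  45.2]] [[659.3  45.8]] Zmax 56.16172485948149
stud-x 22 px 226.9090909090909 179.9090909090909 [[579.2  56.6]] [[581.3  57.3]] Zmax 53.02055160439415
raised 99 (array([520. , 281.4]), array([58.2, 15.7]), 10.48) 23.51374216250793
raised 79 (array([509.2, 334.1]), array([13.3, 46.5]), 10.19) 32.583614843458705
slot 83 (array([547.7, 341. ]), array([11.4, 59.2]), 11.24)
slot 89 (array([469.2, 325.5]), array([11.3, 61.2]), 11.14)
```

```bash
cat > go.py <<'E'
import sys,numpy as np
from plant import bot
from scipy.spatial.transform import Rotation as Ro
def units(T,yaw,P0=None,full=True):
    o=bot.get_obs(); R=Ro.from_euler("xyz",o["tcp_rot"]); p=np.array(o["tool_pos"])
    Rt=Ro.from_euler("xyz",[np.pi,0,np.radians(yaw)])
    print("t",round(o["time"],2),"pos",p.round(1),"rpy",np.round(np.degrees(o["tcp_rot"]),2),"F",np.round(o["contact_force"],1),"M",np.round(o["moment"],2),"w",round(o["grip_width"],1),round(o["finger_force"],1))
    print("shift",(R.inv().apply(np.array(T)-p)/200).round(4),"turn",(np.degrees((R.inv()*Rt).as_rotvec())/60).round(4))
if __name__=="__main__": 
    a=[float(v) for v in sys.argv[1:]]; units(a[:3],a[3])
E
python3 go.py 508.4 333.6 100 101.1;python3 go.py 350 411 130 101.1
```

```text
t 0.15 pos [187.6 490.  189.6] rpy [-1.7993e+02 -1.0000e-02  1.5904e+02] F [ 0.6 -0.1 -0.9] M [-0.   -0.02  0.01] w 92.1 0.0
shift [-1.7777 -0.1558  0.4479] turn [-1.100e-03  4.000e-04  9.657e-01]
t 0.15 pos [187.6 490.  189.6] rpy [-1.7993e+02 -1.0000e-02  1.5904e+02] F [ 0.6 -0.1 -0.9] M [-0.   -0.02  0.01] w 92.1 0.0
shift [-0.8996 -0.0779  0.2979] turn [-1.100e-03  4.000e-04  9.657e-01]
```

>>> {"fn": "send_rows", "kwargs": {"rows": [{"x":-0.15,"y":-0.013,"z":0.05,"az":0.12,"jaw":0.1},{"x":-0.35,"y":-0.03,"z":0.12,"az":0.27,"jaw":0.1},{"x":-0.55,"y":-0.048,"z":0.18,"az":0.43,"jaw":0.1},{"x":-0.75,"y":-0.065,"z":0.25,"az":0.59,"jaw":0.1},{"x":-0.9,"y":-0.078,"z":0.3,"az":0.75,"jaw":0.1},{"x":-0.9,"y":-0.078,"z":0.3,"az":0.9,"jaw":0.1},{"x":-0.9,"y":-0.078,"z":0.3,"az":0.966,"jaw":0.1},{"x":-0.9,"y":-0.078,"z":0.3,"az":0.966,"jaw":0.1},{"x":-0.9,"y":-0.078,"z":0.3,"az":0.966,"jaw":0.1},{"x":-0.9,"y":-0.078,"z":0.3,"az":0.966,"jaw":0.1}]}}

```text
schema error: expected keys x, y, z, ax, ay, az, jaw
```

```bash
python3 go.py 508.4 333.6 50 101.1
```

```text
t 0.15 pos [187.6 490.  189.6] rpy [-1.7993e+02 -1.0000e-02  1.5904e+02] F [ 0.6 -0.1 -0.9] M [-0.   -0.02  0.01] w 92.1 0.0
shift [-1.7777 -0.1555  0.6979] turn [-1.100e-03  4.000e-04  9.657e-01]
```

>>> {"fn": "send_rows", "kwargs": {"rows": [{"x":-0.15,"y":-0.013,"z":0.05,"ax":0,"ay":0,"az":0.12,"jaw":0.1},{"x":-0.35,"y":-0.03,"z":0.12,"ax":0,"ay":0,"az":0.27,"jaw":0.1},{"x":-0.55,"y":-0.048,"z":0.18,"ax":0,"ay":0,"az":0.43,"jaw":0.1},{"x":-0.75,"y":-0.065,"z":0.25,"ax":0,"ay":0,"az":0.59,"jaw":0.1},{"x":-0.9,"y":-0.078,"z":0.3,"ax":0,"ay":0,"az":0.75,"jaw":0.1},{"x":-0.9,"y":-0.078,"z":0.3,"ax":0,"ay":0,"az":0.9,"jaw":0.1},{"x":-0.9,"y":-0.078,"z":0.3,"ax":0,"ay":0,"az":0.966,"jaw":0.1},{"x":-0.9,"y":-0.078,"z":0.3,"ax":0,"ay":0,"az":0.966,"jaw":0.1},{"x":-0.9,"y":-0.078,"z":0.3,"ax":0,"ay":0,"az":0.966,"jaw":0.1},{"x":-0.9,"y":-0.078,"z":0.3,"ax":0,"ay":0,"az":0.966,"jaw":0.1}]}}

```text
time: 1.4
tool_pos: [350.2, 411.4, 130.1]
tcp_rot: [3.142, -0.0, 1.765]
contact_force: [-0.6, -0.3, -0.5]
grip_width: 50.4
finger_force: 0.0
```

```bash
python3 go.py 508.4 333.6 45 101.1
```

```text
t 1.4 pos [350.2 411.4 130.1] rpy [180.    -0.   101.14] F [-0.6 -0.3 -0.5] M [-0.08  0.01 -0.01] w 50.4 0.0
shift [-0.5346  0.7011  0.4258] turn [ 0.0001 -0.      0.0007]
```

>>> {"fn": "send_rows", "kwargs": {"rows": [{"x":-0.1,"y":0.14,"z":0.05,"ax":0,"ay":0,"az":0,"jaw":0.1},{"x":-0.25,"y":0.33,"z":0.12,"ax":0,"ay":0,"az":0,"jaw":0.1},{"x":-0.4,"y":0.52,"z":0.2,"ax":0,"ay":0,"az":0,"jaw":0.1},{"x":-0.5,"y":0.65,"z":0.3,"ax":0,"ay":0,"az":0,"jaw":0.1},{"x":-0.535,"y":0.701,"z":0.38,"ax":0,"ay":0,"az":0,"jaw":0.1},{"x":-0.535,"y":0.701,"z":0.426,"ax":0,"ay":0,"az":0,"jaw":0.1},{"x":-0.535,"y":0.701,"z":0.426,"ax":0,"ay":0,"az":0,"jaw":0.1},{"x":-0.535,"y":0.701,"z":0.426,"ax":0,"ay":0,"az":0,"jaw":0.1},{"x":-0.535,"y":0.701,"z":0.426,"ax":0,"ay":0,"az":0,"jaw":0.1},{"x":-0.535,"y":0.701,"z":0.426,"ax":0,"ay":0,"az":0,"jaw":0.1}]}}

```text
time: 2.65
tool_pos: [508.4, 333.7, 45.5]
tcp_rot: [3.141, -0.0, 1.765]
contact_force: [-0.2, 1.0, -0.6]
grip_width: 50.3
finger_force: 0.0
```

```bash
python3 go.py 508.4 333.6 9 101.1
python3 - <<'E'
from h import *
im,d,m=cap("scene"); u,v=map(int,proj([508,333,20],m)); c=im[max(0,v-60):v+40,max(0,u-70):u+70,::-1]
cv2.imwrite("pics/s1.png",cv2.resize(c,None,fx=5,fy=5,interpolation=cv2.INTER_CUBIC))
E
```

```text
t 2.65 pos [508.4 333.7  45.5] rpy [ 1.7995e+02 -2.0000e-02  1.0111e+02] F [-0.2  1.  -0.6] M [-0.05  0.03  0.02] w 50.3 0.0
shift [-0.0004 -0.0003  0.1825] turn [ 0.0009 -0.0003  0.0002]
```

View pics/s1.png

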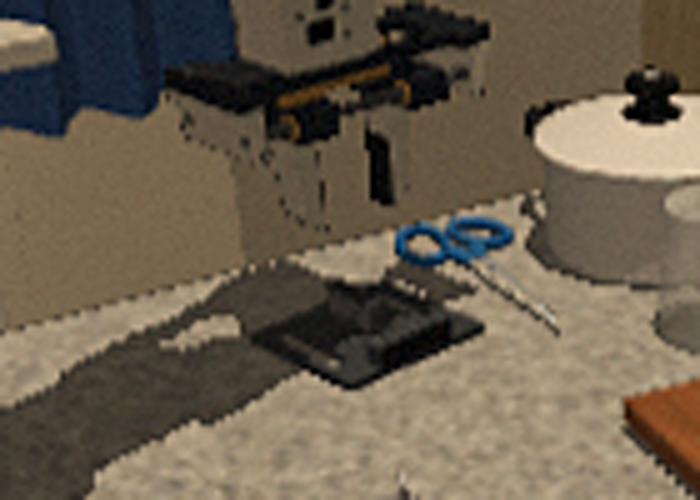

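The crop shows the open fingers (about (315,190) and (380,165)) above the jaw's rib at about (345,300). The alignment is plausible, so I'm lowering and closing.

>>> {"fn": "send_rows", "kwargs": {"rows": [{"x":0,"y":0,"z":0.06,"ax":0,"ay":0,"az":0,"jaw":0.1},{"x":0,"y":0,"z":0.13,"ax":0,"ay":0,"az":0,"jaw":0.1},{"x":0,"y":0,"z":0.17,"ax":0,"ay":0,"az":0,"jaw":0.1},{"x":0,"y":0,"z":0.182,"ax":0,"ay":0,"az":0,"jaw":0.1},{"x":0,"y":0,"z":0.182,"ax":0,"ay":0,"az":0,"jaw":-0.4},{"x":0,"y":0,"z":0.182,"ax":0,"ay":0,"az":0,"jaw":-1},{"x":0,"y":0,"z":0.182,"ax":0,"ay":0,"az":0,"jaw":-1},{"x":0,"y":0,"z":0.182,"ax":0,"ay":0,"az":0,"jaw":-1},{"x":0,"y":0,"z":0.182,"ax":0,"ay":0,"az":0,"jaw":-1},{"x":0,"y":0,"z":0.182,"ax":0,"ay":0,"az":0,"jaw":-1}]}}

```text
time: 3.95
tool_pos: [508.5, 333.3, 8.6]
tcp_rot: [3.142, -0.0, 1.764]
contact_force: [0.7, 0.3, 0.2]
grip_width: 0.9
finger_force: 0.0
```

```bash
python3 go.py 508.4 333.6 109 101.1
```

```text
t 3.95 pos [508.5 333.3   8.6] rpy [ 1.8000e+02 -1.0000e-02  1.0108e+02] F [0.7 0.3 0.2] M [-0.05  0.1   0.06] w 0.9 0.0
shift [ 0.0016  0.     -0.5021] turn [ 0.0001 -0.0001 -0.0004]
```

Run:
```python
from h import *
im,d,m=cap("scene"); u,v=map(int,proj([508,333,20],m)); print(u,v); x0=max(0,u-60);y0=v-50
a=cv2.resize(im[y0:v+35,x0:x0+120,::-1],(720,510),interpolation=cv2.INTER_CUBIC)
cv2.imwrite("pics/s2.png",a); print(x0,y0, proj([508.4,333.4,8.6],m))
```

```text
176 157
116 107 (np.float64(176.8470105665253), np.float64(161.0342313032082))
```

View pics/s2.png

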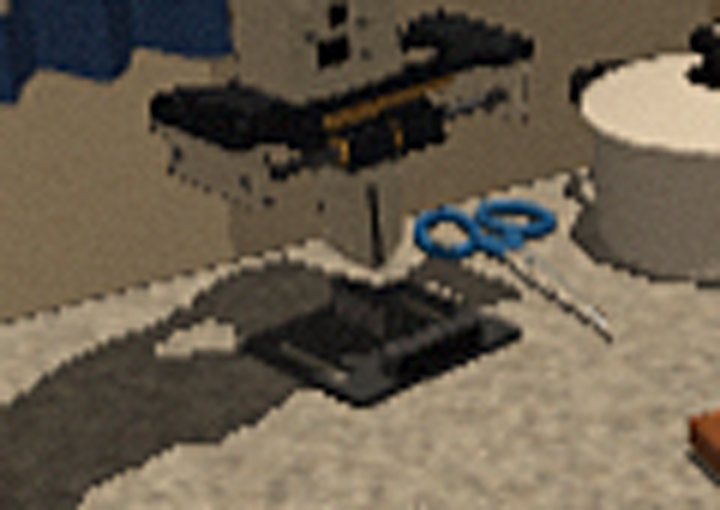

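The closing fingers met nothing (width 0.9). In the crop the fingertips end at about (375,262), above or behind the rib (about (335,280) to (385,340)), where I expected (365,324). I'll check the finger position against depth.

Run:
```python
from h import *
im,d,m=cap("scene"); W=world(d,m)
# finger column in crop (375, 180..300) -> pixels
for r in range(180,345,9):
    for c in(345,375):
        u,v=116+c/6,107+r/6; u,v=int(u),int(v); print((c,r),W[v,u].round(0),im[v,u],end="  ")
    print()
o=np.array([510.1,323.9,0]);x=np.array([.193,-.981,0]);y=np.array([.981,.193,0]);z=np.array([0,0,1])
for n,p in dict(ribfront=(13,0,29.5),ribback=(-33,0,29.5),lipL=(50,30,20),lipR=(50,-30,20),plFR=(50,-56,6),plFL=(50,56,6),plBR=(-50,-56,6)).items():
    u,v=proj(o+p[0]*x+p[1]*y+p[2]*z,m); print(n,round((u-116)*6),round((v-107)*6))
im,d,m=cap("top"); W=world(d,m); q=(abs(W[...,0]-508)<110)&(abs(W[...,1]-333)<110)&(W[...,2]>60)&(d>0)
print("top body",W[q].min(0),W[q].max(0))
print({k:np.round(v,3).tolist() for k,v in bot.get_obs().items()})
```

```text
(345, 180) [495. 316. 101.] [92 81 60]  (375, 180) [517. 325.  93.] [81 71 56]  
(345, 189) [496. 319.  96.] [92 81 62]  (375, 189) [516. 324.  90.] [51 48 37]  
(345, 198) [495. 318.  90.] [94 80 64]  (375, 198) [516. 327.  82.] [23 16 13]  
(345, 207) [495. 318.  87.] [99 86 67]  (375, 207) [513. 320.  82.] [14 14  6]  
(345, 216) [495. 320.  80.] [95 87 65]  (375, 216) [514. 324.  74.] [3 2 2]  
(345, 225) [495. 320.  77.] [100  87  67]  (375, 225) [513. 323.  71.] [11 11 11]  
(345, 234) [495. 323.  69.] [95 82 65]  (375, 234) [512. 322.  65.] [31 29 28]  
(345, 243) [495. 323.  65.] [98 86 67]  (375, 243) [512. 322.  61.] [36 35 30]  
(345, 252) [501. 337.  52.] [105  91  72]  (375, 252) [511. 322.  54.] [35 31 27]  
(345, 261) [546. 432.   1.] [150 131 111]  (375, 261) [511. 322.  51.] [53 45 38]  
(345, 270) [539. 420.   0.] [118 106  86]  (375, 270) [551. 405.   2.] [147 131 108]  
(345, 279) [507. 352.  31.] [35 34 28]  (375, 279) [548. 399.   2.] [182 168 140]  
(345, 288) [501. 342.  29.] [37 34 32]  (375, 288) [512. 328.  31.] [19 18 15]  
(345, 297) [502. 344.  24.] [52 
[... 309 characters left out ...]
337.   7.] [24 24 23]  (375, 333) [506. 320.  11.] [47 44 40]  
(345, 342) [489. 322.   8.] [25 25 22]  (375, 342) [502. 314.   8.] [20 19 21]  
ribfront 389 302
ribback 333 277
lipL 480 320
lipR 392 358
plFR 355 400
plFL 518 328
plBR 234 340
top body [398.00100307 223.05683681 113.41544085] [608.09395862 401.69877813 520.28319839]
{'time': 4.1, 'joint_positions': [0.454, 0.677, 1.498, 0.0, 0.966, 0.261], 'dq': [0.002, 0.002, 0.002, 0.002, 0.001, -0.0], 'tau': [0.002, -54.903, -20.012, 0.073, 0.015, -0.0], 'tool_pos': [508.455, 333.298, 8.552], 'tcp_rot': [3.142, -0.0, 1.764], 'contact_force': [-0.21, 0.364, 0.189], 'moment': [-0.063, 0.015, -0.001], 'finger_force': 0.0, 'grip_width': 0.388}
```

Depth puts the real fingertips at z ≈ 49 mm, while the state says 8.6. In x and y they match, so the reported z is about 40 mm too low and the fingers closed above the rib. I'll reopen and go down on the corrected height.

>>> {"fn": "send_rows", "kwargs": {"rows": [{"x":0,"y":0,"z":0,"ax":0,"ay":0,"az":0,"jaw":0.1},{"x":0,"y":0,"z":0,"ax":0,"ay":0,"az":0,"jaw":0.1},{"x":0,"y":0,"z":0,"ax":0,"ay":0,"az":0,"jaw":0.1},{"x":0,"y":0,"z":0,"ax":0,"ay":0,"az":0,"jaw":0.1},{"x":0,"y":0,"z":0.05,"ax":0,"ay":0,"az":0,"jaw":0.1},{"x":0,"y":0,"z":0.1,"ax":0,"ay":0,"az":0,"jaw":0.1},{"x":0,"y":0,"z":0.14,"ax":0,"ay":0,"az":0,"jaw":0.1},{"x":0,"y":0,"z":0.16,"ax":0,"ay":0,"az":0,"jaw":0.1},{"x":0,"y":0,"z":0.165,"ax":0,"ay":0,"az":0,"jaw":0.1},{"x":0,"y":0,"z":0.165,"ax":0,"ay":0,"az":0,"jaw":0.1}]}}

```text
time: 5.35
tool_pos: [508.6, 333.4, -24.3]
tcp_rot: [3.141, -0.0, 1.764]
contact_force: [-0.1, -0.0, 0.1]
grip_width: 50.4
finger_force: 0.0
```

```bash
python3 - <<'E'
from h import *
im,d,m=cap("scene"); W=world(d,m)
for sx in(1,-1):
  # finger columns: find pixels near finger x, y
  q=(abs(W[...,0]-(508+sx*32))<16)&(abs(W[...,1]-(333+sx*6))<22)&(W[...,2]>9)&(W[...,2]<80)&(d>0)
  v,u=np.nonzero(q); 
  if len(v):
    for r in sorted(set(v))[-5:]: print(sx,r,W[r,u[v==r]].round(0)[:6].tolist())
a=cv2.resize(im[107:192,116:236,::-1],(720,510),interpolation=cv2.INTER_CUBIC); cv2.imwrite("pics/s3.png",a)
E
python3 go.py 508.4 333.6 -26 101.1
```

```text
1 155 [[535.0, 346.0, 18.0], [533.0, 336.0, 22.0], [537.0, 335.0, 22.0], [537.0, 328.0, 24.0], [541.0, 330.0, 22.0], [544.0, 328.0, 22.0]]
1 156 [[535.0, 348.0, 14.0], [536.0, 342.0, 16.0], [538.0, 338.0, 17.0], [537.0, 329.0, 20.0], [539.0, 325.0, 21.0], [543.0, 327.0, 19.0]]
1 157 [[538.0, 331.0, 15.0], [540.0, 329.0, 16.0], [542.0, 326.0, 16.0]]
1 159 [[534.0, 332.0, 9.0]]
1 160 [[538.0, 319.0, 9.0]]
-1 160 [[470.0, 322.0, 28.0], [469.0, 313.0, 32.0], [472.0, 311.0, 32.0], [478.0, 317.0, 28.0], [481.0, 317.0, 27.0], [484.0, 315.0, 27.0]]
-1 161 [[480.0, 339.0, 15.0], [472.0, 312.0, 28.0], [477.0, 316.0, 25.0], [480.0, 316.0, 24.0], [482.0, 313.0, 24.0], [488.0, 318.0, 21.0]]
-1 162 [[480.0, 324.0, 17.0], [480.0, 315.0, 21.0], [483.0, 315.0, 20.0], [489.0, 321.0, 16.0]]
-1 163 [[485.0, 321.0, 13.0], [487.0, 317.0, 15.0]]
-1 165 [[492.0, 308.0, 10.0]]
t 5.4 pos [508.6 333.4 -24.2] rpy [ 1.7997e+02 -1.0000e-02  1.0108e+02] F [-0.3  0.   0.7] M [-0.17  0.06 -0.01] w 50.8 0.0
shift [ 0.0012 -0.001   0.009 ] turn [ 0.0005 -0.0002 -0.0003]
```

View pics/s3.png

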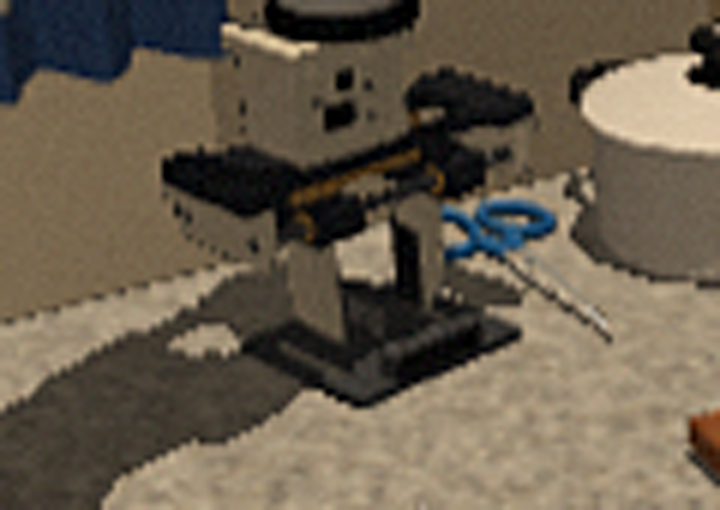

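The fingers now straddle the rib, tips at about (320,340) and (410,300), z ≈ 14–16. I'll go down a further 5 mm.

>>> {"fn": "send_rows", "kwargs": {"rows": [{"x":0,"y":0,"z":0.005,"ax":0,"ay":0,"az":0,"jaw":0.1},{"x":0,"y":0,"z":0.01,"ax":0,"ay":0,"az":0,"jaw":0.1},{"x":0,"y":0,"z":0.015,"ax":0,"ay":0,"az":0,"jaw":0.1},{"x":0,"y":0,"z":0.02,"ax":0,"ay":0,"az":0,"jaw":0.1},{"x":0,"y":0,"z":0.025,"ax":0,"ay":0,"az":0,"jaw":0.1},{"x":0,"y":0,"z":0.025,"ax":0,"ay":0,"az":0,"jaw":0.1},{"x":0,"y":0,"z":0.025,"ax":0,"ay":0,"az":0,"jaw":0.1},{"x":0,"y":0,"z":0.025,"ax":0,"ay":0,"az":0,"jaw":0.1},{"x":0,"y":0,"z":0.025,"ax":0,"ay":0,"az":0,"jaw":0.1},{"x":0,"y":0,"z":0.025,"ax":0,"ay":0,"az":0,"jaw":0.1}]}}

```text
time: 6.65
tool_pos: [508.5, 333.3, -29.4]
tcp_rot: [3.141, -0.0, 1.764]
contact_force: [-0.1, 1.0, -0.3]
grip_width: 50.7
finger_force: 0.0
```

>>> {"fn": "send_rows", "kwargs": {"rows": [{"x":0,"y":0,"z":0.005,"ax":0,"ay":0,"az":0,"jaw":0.1},{"x":0,"y":0,"z":0.01,"ax":0,"ay":0,"az":0,"jaw":-0.2},{"x":0,"y":0,"z":0.01,"ax":0,"ay":0,"az":0,"jaw":-0.5},{"x":0,"y":0,"z":0.01,"ax":0,"ay":0,"az":0,"jaw":-1},{"x":0,"y":0,"z":0.01,"ax":0,"ay":0,"az":0,"jaw":-1},{"x":0,"y":0,"z":0.01,"ax":0,"ay":0,"az":0,"jaw":-1},{"x":0,"y":0,"z":0.01,"ax":0,"ay":0,"az":0,"jaw":-1},{"x":0,"y":0,"z":0.01,"ax":0,"ay":0,"az":0,"jaw":-1},{"x":0,"y":0,"z":0.01,"ax":0,"ay":0,"az":0,"jaw":-1},{"x":0,"y":0,"z":0.01,"ax":0,"ay":0,"az":0,"jaw":-1}]}}

```text
time: 7.9
tool_pos: [508.0, 333.5, -30.3]
tcp_rot: [-3.141, -0.0, 1.764]
contact_force: [-4.1, -1.4, 9.5]
grip_width: 11.5
finger_force: 33.0
```

```bash
python3 go.py 508.4 333.6 68.6 101.1
```

```text
t 7.9 pos [508.  333.5 -30.3] rpy [-1.7998e+02 -2.0000e-02  1.0108e+02] F [-4.1 -1.4  9.5] M [-0.19  0.84 -0.11] w 11.5 33.0
shift [ 3.000e-04  2.100e-03 -4.947e-01] turn [-0.0004 -0.0004 -0.0004]
```

Gripped (11.5 mm, 33 N), with the fingertips resting on the plate. I'm lifting 100 mm.

>>> {"fn": "send_rows", "kwargs": {"rows": [{"x":0,"y":0,"z":-0.02,"ax":0,"ay":0,"az":0,"jaw":-1},{"x":0,"y":0,"z":-0.06,"ax":0,"ay":0,"az":0,"jaw":-1},{"x":0,"y":0,"z":-0.12,"ax":0,"ay":0,"az":0,"jaw":-1},{"x":0,"y":0,"z":-0.2,"ax":0,"ay":0,"az":0,"jaw":-1},{"x":0,"y":0,"z":-0.28,"ax":0,"ay":0,"az":0,"jaw":-1},{"x":0,"y":0,"z":-0.36,"ax":0,"ay":0,"az":0,"jaw":-1},{"x":0,"y":0,"z":-0.44,"ax":0,"ay":0,"az":0,"jaw":-1},{"x":0,"y":0,"z":-0.48,"ax":0,"ay":0,"az":0,"jaw":-1},{"x":0,"y":0,"z":-0.5,"ax":0,"ay":0,"az":0,"jaw":-1},{"x":0,"y":0,"z":-0.5,"ax":0,"ay":0,"az":0,"jaw":-1}]}}

```text
time: 9.15
tool_pos: [508.3, 333.2, 68.4]
tcp_rot: [-3.141, 0.0, 1.764]
contact_force: [-0.0, -0.7, -2.6]
grip_width: 11.8
finger_force: 32.1
```

```bash
python3 go.py 564 195 68 91; python3 go.py 623.7 66.3 68 81.4
```

```text
t 9.15 pos [508.3 333.2  68.4] rpy [-179.99    0.    101.08] F [-0.  -0.7 -2.6] M [-0.04  0.02 -0.01] w 11.8 32.1
shift [-0.7318  0.1403  0.0021] turn [-0.0002  0.      0.168 ]
t 9.15 pos [508.3 333.2  68.4] rpy [-179.99    0.    101.08] F [-0.  -0.7 -2.6] M [-0.04  0.02 -0.01] w 11.8 32.1
shift [-1.4207  0.3096  0.0021] turn [-2.00e-04  1.00e-04  3.28e-01]
```

>>> {"fn": "send_rows", "kwargs": {"rows": [{"x":-0.06,"y":0.01,"z":0,"ax":0,"ay":0,"az":0.015,"jaw":-1},{"x":-0.16,"y":0.03,"z":0,"ax":0,"ay":0,"az":0.04,"jaw":-1},{"x":-0.28,"y":0.055,"z":0,"ax":0,"ay":0,"az":0.065,"jaw":-1},{"x":-0.4,"y":0.08,"z":0,"ax":0,"ay":0,"az":0.09,"jaw":-1},{"x":-0.52,"y":0.1,"z":0,"ax":0,"ay":0,"az":0.12,"jaw":-1},{"x":-0.64,"y":0.123,"z":0,"ax":0,"ay":0,"az":0.145,"jaw":-1},{"x":-0.76,"y":0.146,"z":0,"ax":0,"ay":0,"az":0.17,"jaw":-1},{"x":-0.86,"y":0.166,"z":0,"ax":0,"ay":0,"az":0.2,"jaw":-1},{"x":-0.93,"y":0.18,"z":0,"ax":0,"ay":0,"az":0.22,"jaw":-1},{"x":-0.96,"y":0.19,"z":0,"ax":0,"ay":0,"az":0.24,"jaw":-1}]}}

```text
time: 10.4
tool_pos: [582.9, 151.2, 68.5]
tcp_rot: [-3.141, -0.0, 1.511]
contact_force: [-0.5, 0.3, -1.6]
grip_width: 11.8
finger_force: 32.1
```

```bash
python3 go.py 623.7 66.3 48 81.4
```

```text
t 10.4 pos [582.9 151.2  68.5] rpy [-1.7999e+02 -1.0000e-02  8.6550e+01] F [-0.5  0.3 -1.6] M [-0.06  0.    0.05] w 11.8 32.1
shift [-0.4116  0.229   0.1022] turn [-0.0001 -0.0001  0.0858]
```

>>> {"fn": "send_rows", "kwargs": {"rows": [{"x":-0.05,"y":0.03,"z":0.0,"ax":0,"ay":0,"az":0.02,"jaw":-1},{"x":-0.13,"y":0.07,"z":0.0,"ax":0,"ay":0,"az":0.04,"jaw":-1},{"x":-0.22,"y":0.12,"z":0.02,"ax":0,"ay":0,"az":0.06,"jaw":-1},{"x":-0.3,"y":0.17,"z":0.05,"ax":0,"ay":0,"az":0.08,"jaw":-1},{"x":-0.37,"y":0.21,"z":0.08,"ax":0,"ay":0,"az":0.086,"jaw":-1},{"x":-0.41,"y":0.229,"z":0.1,"ax":0,"ay":0,"az":0.086,"jaw":-1},{"x":-0.412,"y":0.229,"z":0.102,"ax":0,"ay":0,"az":0.086,"jaw":-1},{"x":-0.412,"y":0.229,"z":0.102,"ax":0,"ay":0,"az":0.086,"jaw":-1},{"x":-0.412,"y":0.229,"z":0.102,"ax":0,"ay":0,"az":0.086,"jaw":-1},{"x":-0.412,"y":0.229,"z":0.102,"ax":0,"ay":0,"az":0.086,"jaw":-1}]}}

```text
time: 11.65
tool_pos: [623.6, 67.7, 48.4]
tcp_rot: [3.141, -0.0, 1.424]
contact_force: [0.9, 0.3, -2.1]
grip_width: 11.7
finger_force: 32.1
```

```bash
python3 go.py 623.7 66.3 48 81.4
python3 - <<'E'
from h import *
for n,z0,c in(("scene",50,(623,66)),("top",80,(610,40))):
    im,d,m=cap(n); np.savez(n+"2",im=im,d=d,W=world(d,m)); u,v=map(int,proj([*c,z0],m)); x0,y0=u-60,v-45; print(n,x0,y0)
    cv2.imwrite(f"pics/a_{n}.png",cv2.resize(im[y0:y0+85,x0:x0+120,::-1],(780,552),interpolation=cv2.INTER_CUBIC))
E
```

```text
t 11.65 pos [623.6  67.7  48.4] rpy [ 1.7997e+02 -1.0000e-02  8.1560e+01] F [ 0.9  0.3 -2.1] M [-0.1   0.03 -0.03] w 11.7 32.1
shift [-0.0071  0.0015  0.0022] turn [ 0.0005 -0.0002  0.0027]
scene 196 125
top 172 122
```

View pics/a_scene.png

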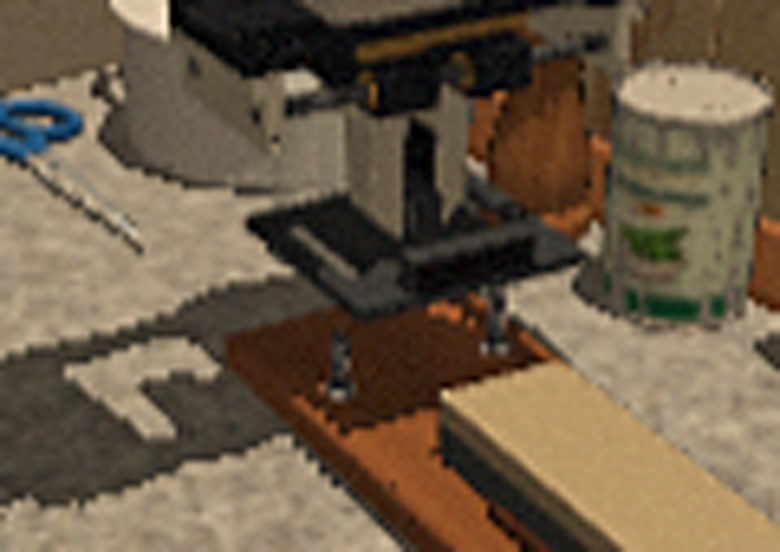

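View pics/a_top.png

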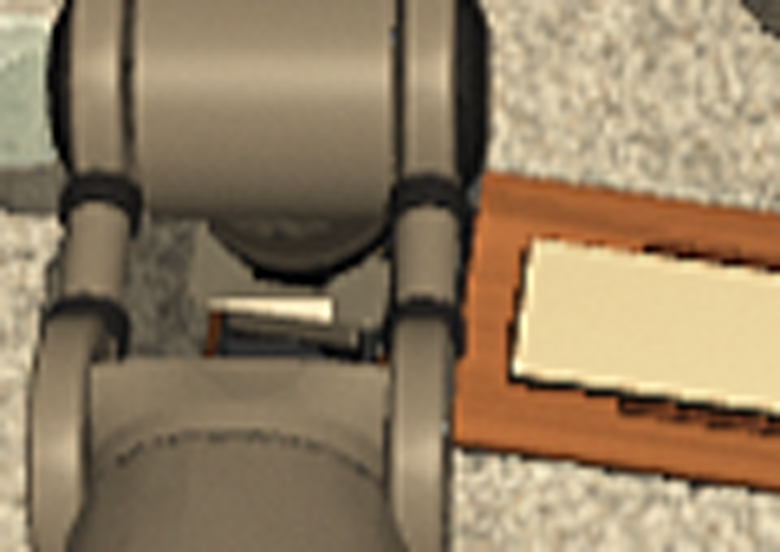

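The scene crop shows the held jaw level above the studs, left stud at (340,330–395), right at (495,290–350), plate corners at about (365,315), (582,255) and (248,222). The top view is hidden by the arm. I'll compare this with projections.

Run:
```python
from h import *
m=bot.camera_model("scene"); s=6.5
def fr(c,yaw):
    a=np.radians(yaw); return lambda x,y,z:np.array([c[0]+x*np.cos(a)-y*np.sin(a),c[1]+x*np.sin(a)+y*np.cos(a),c[2]+z])
def pr(n,p): u,v=proj(p,m); print(n,round((u-196)*s),round((v-125)*s),end="; ")
H=fr((603.7,-66.2,0),-98.6)
for y in(40,-40):
  for z in(22,52): pr(f"stud{y},{z}",H(-120,y,z))
pr("holder corner",H(-190,-62,22)); pr("stone cor",H(-54,-30,52)); pr("stone cor+",H(-54,30,52)); print()
a=np.radians(-98.44); g=np.array([623.6,67.7]); o=g+10*np.array([np.cos(a),np.sin(a)])
for zz in(75,79,83):
  J=fr((*o,zz),-98.44); print(zz)
  pr("FR",J(50,-56,6));pr("FRb",J(50,-56,0)); pr("FL",J(50,56,6)); pr("BR",J(-50,-56,6)); print()
z=np.load("scene2.npz"); W=z["W"];im=z["im"]; hsv=cv2.cvtColor(im,cv2.COLOR_RGB2HSV)
for y in(40,-40):
  b=H(-120,y,22); q=(abs(W[...,:2]-b[:2]).max(-1)<14)&(W[...,2]>27)&(W[...,2]<56); print("stud",y,"model",b[:2].round(1),"seen",q.sum(),np.median(W[q],0).round(1) if q.any() else 0)
# stone top rect and holder from scene; jaw plate top z
q=(abs(W[...,0]-598)<120)&(abs(W[...,1]+100)<130)&(abs(W[...,2]-52)<4)&(hsv[...,2]>120); 
n,l,st,_=cv2.connectedComponentsWithStats(q.astype(np.uint8)); q=l==1+np.argmax(st[1:,4]); print("stone scene",cv2.minAreaRect(W[q][:,:2].astype(np.float32)),np.median(W[q][:,2]))
```

```text
stud40,22 487 346; stud40,52 490 286; stud-40,22 332 388; stud-40,52 333 327; holder corner 213 331; stone cor 434 390; stone cor+ 556 356; 
75
FR 353 320; FRb 353 333; FL 581 260; BR 238 224; 
79
FR 354 311; FRb 353 324; FL 582 252; BR 238 215; 
83
FR 354 302; FRb 354 316; FL 583 244; BR 238 207; 
stud 40 model [661.2  46.5] seen 24 [660.1  42.3  40.3]
stud -40 model [582.1  58.4] seen 25 [581.9  55.4  40.4]
stone scene ((597.7322998046875, -104.88217163085938), (180.84718322753906, 61.690765380859375), 81.51612091064453) 53.442578391139435
```

Jaw and studs agree within about a pixel. I'm lowering onto the stud noses and watching the force.

>>> {"fn": "send_rows", "kwargs": {"rows": [{"x":-0.007,"y":0.002,"z":0.03,"ax":0,"ay":0,"az":0.003,"jaw":-1},{"x":-0.007,"y":0.002,"z":0.07,"ax":0,"ay":0,"az":0.003,"jaw":-1},{"x":-0.007,"y":0.002,"z":0.1,"ax":0,"ay":0,"az":0.003,"jaw":-1},{"x":-0.007,"y":0.002,"z":0.12,"ax":0,"ay":0,"az":0.003,"jaw":-1},{"x":-0.007,"y":0.002,"z":0.135,"ax":0,"ay":0,"az":0.003,"jaw":-1},{"x":-0.007,"y":0.002,"z":0.145,"ax":0,"ay":0,"az":0.003,"jaw":-1},{"x":-0.007,"y":0.002,"z":0.155,"ax":0,"ay":0,"az":0.003,"jaw":-1},{"x":-0.007,"y":0.002,"z":0.165,"ax":0,"ay":0,"az":0.003,"jaw":-1},{"x":-0.007,"y":0.002,"z":0.17,"ax":0,"ay":0,"az":0.003,"jaw":-1},{"x":-0.007,"y":0.002,"z":0.17,"ax":0,"ay":0,"az":0.003,"jaw":-1}]}}

```text
time: 13.0
tool_pos: [623.8, 65.8, 14.1]
tcp_rot: [-3.142, -0.0, 1.42]
contact_force: [-0.2, 0.7, -1.4]
grip_width: 12.0
finger_force: 32.1
```

```bash
python3 go.py 623.7 66.3 -6 81.4
```

```text
t 13.0 pos [623.8  65.8  14.1] rpy [-180.     -0.     81.34] F [-0.2  0.7 -1.4] M [-0.06  0.03  0.01] w 12.0 32.1
shift [ 0.0022 -0.0007  0.1005] turn [-0.     -0.0001 -0.0009]
```

>>> {"fn": "send_rows", "kwargs": {"rows": [{"x":0,"y":0,"z":0.01,"ax":0,"ay":0,"az":0,"jaw":-1},{"x":0,"y":0,"z":0.02,"ax":0,"ay":0,"az":0,"jaw":-1},{"x":0,"y":0,"z":0.03,"ax":0,"ay":0,"az":0,"jaw":-1},{"x":0,"y":0,"z":0.04,"ax":0,"ay":0,"az":0,"jaw":-1},{"x":0,"y":0,"z":0.05,"ax":0,"ay":0,"az":0,"jaw":-1},{"x":0,"y":0,"z":0.06,"ax":0,"ay":0,"az":0,"jaw":-1},{"x":0,"y":0,"z":0.07,"ax":0,"ay":0,"az":0,"jaw":-1},{"x":0,"y":0,"z":0.08,"ax":0,"ay":0,"az":0,"jaw":-1},{"x":0,"y":0,"z":0.09,"ax":0,"ay":0,"az":0,"jaw":-1},{"x":0,"y":0,"z":0.09,"ax":0,"ay":0,"az":0,"jaw":-1}]}}

```text
time: 14.25
tool_pos: [623.6, 65.8, -4.1]
tcp_rot: [-3.141, -0.0, 1.42]
contact_force: [0.6, 0.6, -1.7]
grip_width: 12.0
finger_force: 32.1
```

```bash
python3 go.py 623.7 66.3 -9 81.4
```

```text
t 14.25 pos [623.6  65.8  -4.1] rpy [-179.98   -0.     81.34] F [ 0.6  0.6 -1.7] M [-0.08  0.08 -0.02] w 12.0 32.1
shift [ 0.0024 -0.0001  0.0246] turn [-0.0003 -0.     -0.001 ]
```

Still free. I'll lower the last 5–6 mm slowly onto the wood.

>>> {"fn": "send_rows", "kwargs": {"rows": [{"x":0,"y":0,"z":0.005,"ax":0,"ay":0,"az":0,"jaw":-1},{"x":0,"y":0,"z":0.01,"ax":0,"ay":0,"az":0,"jaw":-1},{"x":0,"y":0,"z":0.014,"ax":0,"ay":0,"az":0,"jaw":-1},{"x":0,"y":0,"z":0.017,"ax":0,"ay":0,"az":0,"jaw":-1},{"x":0,"y":0,"z":0.02,"ax":0,"ay":0,"az":0,"jaw":-1},{"x":0,"y":0,"z":0.022,"ax":0,"ay":0,"az":0,"jaw":-1},{"x":0,"y":0,"z":0.024,"ax":0,"ay":0,"az":0,"jaw":-1},{"x":0,"y":0,"z":0.025,"ax":0,"ay":0,"az":0,"jaw":-1},{"x":0,"y":0,"z":0.025,"ax":0,"ay":0,"az":0,"jaw":-1},{"x":0,"y":0,"z":0.025,"ax":0,"ay":0,"az":0,"jaw":-1}]}}

```text
time: 15.5
tool_pos: [623.8, 65.8, -8.3]
tcp_rot: [3.141, -0.0, 1.42]
contact_force: [-2.4, -0.6, 5.5]
grip_width: 11.6
finger_force: 32.7
```

```bash
python3 go.py 623.7 66.3 -9 81.4
```

```text
t 15.5 pos [623.8  65.8  -8.3] rpy [ 1.7998e+02 -1.0000e-02  8.1340e+01] F [-2.4 -0.6  5.5] M [-0.03  0.63  0.  ] w 11.6 32.7
shift [ 0.0024 -0.001   0.0034] turn [ 0.0003 -0.0001 -0.001 ]
```

On the wood at exactly the expected height, with about 7 N down. Now I'm sliding towards the stone (tool −x).

>>> {"fn": "send_rows", "kwargs": {"rows": [{"x":-0.005,"y":0,"z":0,"ax":0,"ay":0,"az":0,"jaw":-1},{"x":-0.015,"y":0,"z":0,"ax":0,"ay":0,"az":0,"jaw":-1},{"x":-0.025,"y":0,"z":0,"ax":0,"ay":0,"az":0,"jaw":-1},{"x":-0.035,"y":0,"z":0,"ax":0,"ay":0,"az":0,"jaw":-1},{"x":-0.045,"y":0,"z":0,"ax":0,"ay":0,"az":0,"jaw":-1},{"x":-0.055,"y":0,"z":0,"ax":0,"ay":0,"az":0,"jaw":-1},{"x":-0.065,"y":0,"z":0,"ax":0,"ay":0,"az":0,"jaw":-1},{"x":-0.07,"y":0,"z":0,"ax":0,"ay":0,"az":0,"jaw":-1},{"x":-0.075,"y":0,"z":0,"ax":0,"ay":0,"az":0,"jaw":-1},{"x":-0.08,"y":0,"z":0,"ax":0,"ay":0,"az":0,"jaw":-1}]}}

```text
time: 16.75
tool_pos: [622.3, 50.3, -8.3]
tcp_rot: [3.14, -0.001, 1.42]
contact_force: [1.1, 4.2, 5.8]
grip_width: 12.2
finger_force: 32.6
```

```bash
cat > hx.py <<'E'
import numpy as np
from plant import bot
def show(n=3):
    X=np.array([-.1495,-.9888]); Y=np.array([.9888,-.1495]); r=[]
    for i in range(n):
        if i: bot.capture("scene")
        o=bot.get_obs(); p=np.array(o["tool_pos"])[:2]-[603.7,-66.2]; f=np.array(o["contact_force"])
        r.append([p@X+60,p@Y,f[:2]@X,f[:2]@Y,f[2],o["tool_pos"][2]])
    print("t",round(o["time"],2),"face_x,lat,Fx,Fy,Fz,z",np.mean(r,0).round(2),"yaw",np.degrees(o["tcp_rot"]).round(2),"grip",round(o["finger_force"],1))
show()
E
python3 hx.py
```

```text
t 16.85 face_x,lat,Fx,Fy,Fz,z [-57.87   0.96  -3.9   -0.39   5.57  -8.33] yaw [ 1.7989e+02 -4.0000e-02  8.1330e+01] grip 32.6
```

>>> {"fn": "send_rows", "kwargs": {"rows": [{"x":-0.004,"y":0,"z":0,"ax":0,"ay":0,"az":0,"jaw":-1},{"x":-0.008,"y":0,"z":0,"ax":0,"ay":0,"az":0,"jaw":-1},{"x":-0.012,"y":0,"z":0,"ax":0,"ay":0,"az":0,"jaw":-1},{"x":-0.016,"y":0,"z":0,"ax":0,"ay":0,"az":0,"jaw":-1},{"x":-0.02,"y":0,"z":0,"ax":0,"ay":0,"az":0,"jaw":-1},{"x":-0.023,"y":0,"z":0,"ax":0,"ay":0,"az":0,"jaw":-1},{"x":-0.026,"y":0,"z":0,"ax":0,"ay":0,"az":0,"jaw":-1},{"x":-0.028,"y":0,"z":0,"ax":0,"ay":0,"az":0,"jaw":-1},{"x":-0.03,"y":0,"z":0,"ax":0,"ay":0,"az":0,"jaw":-1},{"x":-0.032,"y":0,"z":0,"ax":0,"ay":0,"az":0,"jaw":-1}]}}

```text
time: 18.1
tool_pos: [621.4, 44.5, -8.3]
tcp_rot: [3.139, -0.002, 1.42]
contact_force: [1.2, 5.9, 4.7]
grip_width: 12.1
finger_force: 32.6
```

```bash
python3 hx.py
```

```text
t 18.2 face_x,lat,Fx,Fy,Fz,z [-52.06   0.95  -5.88   0.17   4.85  -8.33] yaw [ 1.7988e+02 -8.0000e-02  8.1340e+01] grip 32.6
```

>>> {"fn": "send_rows", "kwargs": {"rows": [{"x":-0.002,"y":0,"z":0,"ax":0,"ay":0,"az":0,"jaw":-1},{"x":-0.004,"y":0,"z":0,"ax":0,"ay":0,"az":0,"jaw":-1},{"x":-0.006,"y":0,"z":0,"ax":0,"ay":0,"az":0,"jaw":-1},{"x":-0.008,"y":0,"z":0,"ax":0,"ay":0,"az":0,"jaw":-1},{"x":-0.01,"y":0,"z":0,"ax":0,"ay":0,"az":0,"jaw":-1},{"x":-0.012,"y":0,"z":0,"ax":0,"ay":0,"az":0,"jaw":-1},{"x":-0.014,"y":0,"z":0,"ax":0,"ay":0,"az":0,"jaw":-1},{"x":-0.015,"y":0,"z":0,"ax":0,"ay":0,"az":0,"jaw":-1},{"x":-0.015,"y":0,"z":0,"ax":0,"ay":0,"az":0,"jaw":-1},{"x":-0.015,"y":0,"z":0,"ax":0,"ay":0,"az":0,"jaw":-1}]}}

```text
time: 19.45
tool_pos: [621.0, 41.5, -8.3]
tcp_rot: [3.139, -0.001, 1.42]
contact_force: [0.8, 6.4, 4.9]
grip_width: 11.7
finger_force: 32.6
```

```bash
python3 hx.py
```

```text
t 19.55 face_x,lat,Fx,Fy,Fz,z [-4.908e+01  1.010e+00 -5.950e+00 -1.000e-02  4.620e+00 -8.330e+00] yaw [ 1.7987e+02 -8.0000e-02  8.1340e+01] grip 32.6
```

>>> {"fn": "send_rows", "kwargs": {"rows": [{"x":-0.002,"y":0,"z":0,"ax":0,"ay":0,"az":0,"jaw":-1},{"x":-0.004,"y":0,"z":0,"ax":0,"ay":0,"az":0,"jaw":-1},{"x":-0.006,"y":0,"z":0,"ax":0,"ay":0,"az":0,"jaw":-1},{"x":-0.008,"y":0,"z":0,"ax":0,"ay":0,"az":0,"jaw":-1},{"x":-0.01,"y":0,"z":0,"ax":0,"ay":0,"az":0,"jaw":-1},{"x":-0.01,"y":0,"z":0,"ax":0,"ay":0,"az":0,"jaw":-1},{"x":-0.01,"y":0,"z":0,"ax":0,"ay":0,"az":0,"jaw":-1},{"x":-0.01,"y":0,"z":0,"ax":0,"ay":0,"az":0,"jaw":-1},{"x":-0.01,"y":0,"z":0,"ax":0,"ay":0,"az":0,"jaw":-1},{"x":-0.01,"y":0,"z":0,"ax":0,"ay":0,"az":0,"jaw":-1}]}}

```text
time: 20.8
tool_pos: [620.7, 40.0, -8.3]
tcp_rot: [3.139, -0.002, 1.42]
contact_force: [1.2, 7.4, 5.1]
grip_width: 12.0
finger_force: 32.6
```

```bash
python3 hx.py
```

```text
t 20.9 face_x,lat,Fx,Fy,Fz,z [-47.53   0.97  -7.28   0.07   4.79  -8.33] yaw [ 1.7987e+02 -1.2000e-01  8.1340e+01] grip 32.6
```

>>> {"fn": "send_rows", "kwargs": {"rows": [{"x":-0.003,"y":0,"z":0,"ax":0,"ay":0,"az":0,"jaw":-1},{"x":-0.006,"y":0,"z":0,"ax":0,"ay":0,"az":0,"jaw":-1},{"x":-0.009,"y":0,"z":0,"ax":0,"ay":0,"az":0,"jaw":-1},{"x":-0.012,"y":0,"z":0,"ax":0,"ay":0,"az":0,"jaw":-1},{"x":-0.015,"y":0,"z":0,"ax":0,"ay":0,"az":0,"jaw":-1},{"x":-0.018,"y":0,"z":0,"ax":0,"ay":0,"az":0,"jaw":-1},{"x":-0.02,"y":0,"z":0,"ax":0,"ay":0,"az":0,"jaw":-1},{"x":-0.02,"y":0,"z":0,"ax":0,"ay":0,"az":0,"jaw":-1},{"x":-0.02,"y":0,"z":0,"ax":0,"ay":0,"az":0,"jaw":-1},{"x":-0.02,"y":0,"z":0,"ax":0,"ay":0,"az":0,"jaw":-1}]}}

```text
time: 22.15
tool_pos: [620.2, 37.0, -8.3]
tcp_rot: [3.139, -0.003, 1.42]
contact_force: [1.8, 10.8, 4.8]
grip_width: 11.6
finger_force: 32.6
```

```bash
python3 hx.py
```

```text
t 22.25 face_x,lat,Fx,Fy,Fz,z [-44.51   0.93 -10.92   0.25   4.85  -8.32] yaw [179.86  -0.18  81.35] grip 32.6
```

The force was flat until x ≈ −48.5 and then rose at 1.2 N/mm, so the stop is now about 4 mm in (5 N). About 4 mm more is needed.

>>> {"fn": "send_rows", "kwargs": {"rows": [{"x":-0.004,"y":0,"z":0,"ax":0,"ay":0,"az":0,"jaw":-1},{"x":-0.008,"y":0,"z":0,"ax":0,"ay":0,"az":0,"jaw":-1},{"x":-0.012,"y":0,"z":0,"ax":0,"ay":0,"az":0,"jaw":-1},{"x":-0.016,"y":0,"z":0,"ax":0,"ay":0,"az":0,"jaw":-1},{"x":-0.02,"y":0,"z":0,"ax":0,"ay":0,"az":0,"jaw":-1},{"x":-0.023,"y":0,"z":0,"ax":0,"ay":0,"az":0,"jaw":-1},{"x":-0.026,"y":0,"z":0,"ax":0,"ay":0,"az":0,"jaw":-1},{"x":-0.026,"y":0,"z":0,"ax":0,"ay":0,"az":0,"jaw":-1},{"x":-0.026,"y":0,"z":0,"ax":0,"ay":0,"az":0,"jaw":-1},{"x":-0.026,"y":0,"z":0,"ax":0,"ay":0,"az":0,"jaw":-1}]}}

```text
time: 23.5
tool_pos: [619.6, 33.1, -8.2]
tcp_rot: [3.139, -0.005, 1.42]
contact_force: [2.9, 15.8, 4.9]
grip_width: 11.9
finger_force: 32.6
```

```bash
python3 hx.py
python3 - <<'E'
from h import *
im,d,m=cap("top"); u,v=map(int,proj([590,-60,40],m)); x0,y0=u-80,v-50
cv2.imwrite("pics/f.png",cv2.resize(im[y0:y0+100,x0:x0+180,::-1],(792,440),interpolation=cv2.INTER_CUBIC))
s=np.load("topm.npz")["im"]; 
for n,i in(("old",s),("new",im)):
    h=cv2.cvtColor(i,cv2.COLOR_RGB2HSV); q=np.zeros(d.shape,bool); q[150:195,246:330]=1
    q&=(h[...,1]<130)&(h[...,2]>170)&(h[...,0]>12); n_,l,st,c=cv2.connectedComponentsWithStats(q.astype(np.uint8)); k=1+np.argmax(st[1:,4]); P=np.argwhere(l==k)[:,::-1]
    print(n,cv2.minAreaRect(P.astype(np.float32)),"mm/px",1397*2*np.tan(np.radians(43.204/2))/384)
E
```

```text
t 23.6 face_x,lat,Fx,Fy,Fz,z [-40.55   0.89 -15.84   0.52   4.71  -8.26] yaw [179.85  -0.27  81.35] grip 32.6
old ((283.4815979003906, 173.00619506835938), (63.50042724609375, 20.900415420532227), 7.9893269538879395) mm/px 2.881082488765188
new ((290.5766906738281, 174.3807373046875), (66.29348754882812, 21.629064559936523), 7.969610214233398) mm/px 2.881082488765188
```

View pics/f.png

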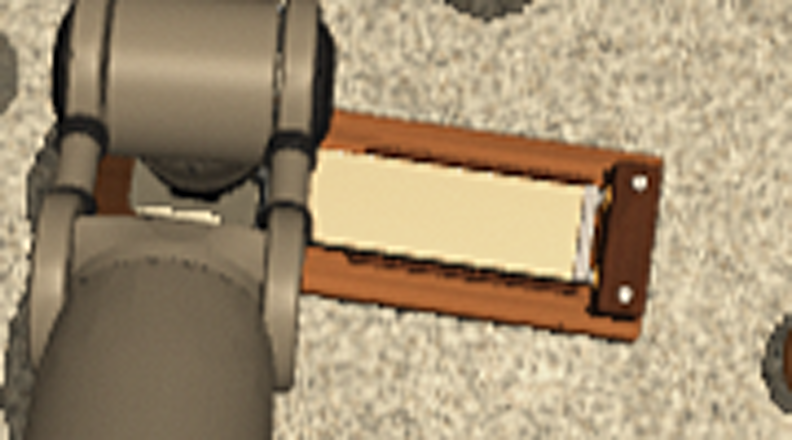

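The picture shows the stone straight, with the stop bar at (585,235) partly in and short of the block. The force above friction is 15.8 − 5.9 ≈ 9.9 N, so I'm handing in.

```bash
python3 -c "
from plant import bot
print(bot.close_job())"
```

```text
the job is handed in; nothing more can be done
None
```

I handed the job in at about 24 s with the jaw still gripped, flat over both studs and pressing the stone into the end stop with an estimated 9.9 N (about 8 mm in); no verdict came back. The reported tool height read about 37 to 40 mm too low, so my first grasp closed on air, and I corrected for it.

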